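# Coating gauge reading on a panel in the roller bay

### The arm

A 6-joint arm with a two-finger parallel gripper is mounted at the origin on a cart in front of the work surface, level with it; the furniture and walls round the work are solid. World frame = base frame: x ahead of the robot, y to its left, z up, the work surface at z = 0. Lengths are in m, angles in rad, forces in N, time in s.
With the tool pointing down it reaches from about 0.225 to 0.875 m from the base axis. Payload 3.4 kg.
Tool frame: the origin (TCP) lies on the mounting face of the last link; the fingertips stand robot.nose_length ahead of it and the grasp point (between the pads) lies 155 mm ahead of it (robot.nose_length is the distance from the TCP to the fingertips, in m); z points along the fingers, x is the direction in which the jaws open and shut, and the axes are right-handed (so a half turn about z gives the same grasp; the last joint's range is limited). The gripper opens to 85 mm and grips with 20 to 120 N. Pads are 22 mm wide; open, the fingers measure 114 mm over their backs; the gripper's body (76 mm by 85 mm) begins 54 mm behind the grasp point. The pads swing forward as they close: fully open they stand 13 mm farther back than shut.
Start: joints at [1.157, 0.276, 1.505, -0, 1.361, -0.121], TCP at [0.166, 0.551, 0.405] pointing down, gripper open.
Joint ranges: [-2.89, 2.89], [-0.75, 2.08], [0.22, 2.7], [-1.18, 4.32], [0.11, 2.71], [-2.7, 2.7]. Speed limits (rad/s): [2.57, 2.57, 3.14, 3.14, 3.14, 3.14].

### API

Orientations are given as a 3x3 rotation matrix whose columns are the frame's x, y, z axes.
In Python, from workcell import robot gives the robot as it stands.
- The arm moves only by the shell command python3 -m crank 'ROWS' [FORCE]. ROWS is JSON, a list of rows, each an object of numbers: "dx", "dy", "dz": the shift along the tool's x, y, z in units of 50 mm (1.0 is 50 mm); "turn": the turn about the tool's z in degrees; "hand": the closure, from -1 (fully open) to 1 (shut). A call has 1 to 8 rows; each row shifts and turns the commanded pose from where the row before left it, along the tool's axes as they then stand; what a row does not reach is not made up. A row lasts 1/10 s, in which the tool goes at most 50 mm and 8.59 degrees, less where a joint would pass 70% of its speed; a pose out of reach is approached as far as the arm can. A call is refused whole if a number of a shift passes 1 or a number of a turn 8.59, either way. A call with a gripper value outside its range is refused whole. The fingers move at their own pace and stop on an object; FORCE is the grip in N (left out, the last holds). Time passes only in rows, so rows that do not move let the fingers close. It gives the time, the measured TCP pose, the force and the opening at its end, in the units of the state.
- robot.get_obs(): the state, without advancing time (a new reading comes with each control period).
- robot.snapshot(name): name is "scene" or "side" or "wrist"; returns a dict with "image" (400x640x3 uint8, blue, green, red), "intrinsics" (3x3 intrinsics, pixels), "rvec" (rotation vector, rad) and "tvec" (3), from world to camera coordinates, as OpenCV has them. Camera axes: x right, y down, z forward; pixel columns grow to the right and rows downward; lengths in m; the calibration is good to about 2 mm. The wrist camera is an equidistant fisheye: a pixel r from the principal point sees the ray r / f radians off the axis. A picture is of the moment at which its call begins. There is no depth.
- robot.close_job(): hands the job in, once; it reports no verdict.
Trained networks look in the newest picture that a camera, given by its name, has taken for a name from the list of things; names that differ only in an ending like _2 or _b are one class to them, and where a whole thing is asked for, a point or a joint stands for the part that bears it (a point fixed in the world has none). Each returns a list of dicts, best first, with "conf" (0 to 1); they miss things now and then, are a little off and sometimes report something else, mostly with a low value. They report only what shows in the picture. A call takes as long as a camera call.
- robot.spot_in(camera, name): "position" ([x, y, z] in m, in world coordinates, good to about 4 mm: the middle of the surface that is visible of it).
- robot.trace(camera, name): "region" (400x640 bool, what is visible of it).
The state is a dict: "t": time; "joint_pos": joint angles; "joint_vel": joint speeds; "joint_efforts": joint torques, N m; "position": TCP position; "ee_rot": TCP orientation; "force": force on the tool from outside, world axes, zero at the start; "torque": the same for the moment, N m; "gripper_width": opening from 0.0 (shut) to 1.0 (fully open).
Only numpy, scipy, OpenCV 4.12 (cv2) and the standard library are available. Lean on these libraries where they do the work, as an engineer would, in place of code of your own. Each camera call takes 0.05 s, during which the arm holds its last target.

### The job

Push the crate along the roller track until it sits right up against the end stop in the bay. Then take the coating gauge out of its stand and hold it upright with its spring tip on the bare panel inside the loose steel ring, lightly enough that the tip is pushed only about half way in and never bottoms out. Finish like that, still holding the gauge on the spot, and leave the other things on the table where they are.

Things in the scene. Friction and masses are not known exactly. Their poses are not given: they have to be found in the camera images.
- track: Fixed roller track, 180 mm wide, 466 mm long (its y), origin under its middle at table height. Free steel rollers, tops 60 mm up, between rails 72 mm up (156 mm apart inside). The bay is the last 175 mm at +y: cheeks 94 mm up, end stop 104 mm up with buffer faces at y = +215 mm. The -y end is open. Its y heads to the robot's left, give or take 11 degrees.
- bay (a point): Where the crate's origin lies when the crate is home against the end stop; on the track's centre line at roller-top height, 130 mm from the track's origin along +y. Axes as the track's: y points along the track to the end stop.
- crate: Grey plastic crate, 150 mm (x) by 170 mm (y, along the track) by 70 mm high, 0.35 to 0.7 kg, on the rollers short of the bay, 3 mm play each side; rolling resistance about 1 N. Origin: centre of its underside. A flat white-painted panel is let into its top, 64 mm above the origin, inside a 5 mm thick rim 70 mm high. Push on its -y end wall.
- ring: Loose flat dark steel ring, 44 mm outside, 28 mm inside, 4 mm thick, lying on the panel of the crate and marking the spot; it rides along with the crate. Origin at the centre of its underside, z up.
- stand: Fixed gauge stand: base plate 90 x 90 mm, black square socket block 50 x 50 mm rising to 75 mm above the table, with a 30 mm square hole for the gauge. Origin under its centre at table height.
- gauge: Coating gauge: square grey barrel 26 x 26 x 120 mm, 0.11 kg. Origin: centre of the barrel's lower end, z up the barrel, flat sides face its x and y. It stands in the stand, lower end 35 mm above the table (40 mm inside the socket), top 155 mm up; grip two flat sides above the socket, lift straight up. Below the barrel a steel nose reaches 8 mm, the spring tip 22 mm.
- probe_tip (a point): End of the gauge's round-nosed spring tip (10 mm across): on the barrel's axis, 22 mm below the barrel's lower end when out.
- plunger (a joint): How far the spring tip is pushed into the gauge, m: 0 out, 0.014 bottomed (tip flush with the steel nose). The spring needs 1.6 N to start moving and 0.4 N more for each mm: 4.4 N at half way (0.007).
- tea_mug: White mug, 78 mm across and 97 mm high, loose, a bystander at the right. Origin under its centre.
- conical_flask: Glass conical flask, 65 mm across and 105 mm high, loose, a bystander at the back left. Origin under its centre.
- stopwatch: Black stopwatch, 71 x 59 x 17 mm, loose, lying at the front left, a bystander. Origin under its centre.

How it is judged:
On the way, in this order (a step that is already met when the one before it is completed fails the run):
1. the crate is home against the end stop of the bay, the gauge still in its stand (y of crate in the frame of bay above -0.008 m and horizontal distance between gauge and stand below 0.01 m and z of gauge in the frame of stand below 0.045 m), for 0.2 s.
2. the gauge is lifted clear of the stand in the fingers (z of gauge in the frame of stand above 0.08 m and contact force between the fingers and gauge above 1 N), for 0.1 s.
At the end, for the whole second after the job is handed in: The crate stands within 8 mm of the end stop, level on the rollers; the ring lies flat on its panel; the gauge, held in the fingers and within 7 degrees of upright, rests its tip on the panel within 10 mm of the ring's centre, with the tip pushed in 3 to 11 mm (about 3 to 6 N), all at rest (y of crate in the frame of bay between -0.008 and 0.006 m and distance between crate and bay below 0.012 m and angle between crate's own z axis and vertical below 0.05 rad and z of ring in the frame of crate between 0.06 and 0.067 m and angle between ring's own z axis and vertical below 0.08 rad and horizontal distance between probe_tip and ring below 0.01 m and z of probe_tip in the frame of crate below 0.067 m and angle between gauge's own z axis and vertical below 0.12 rad and value of joint plunger between 0.003 and 0.011 m and contact force between gauge and crate between 1.5 and 9 N and contact force between the fingers and gauge above 1 N and linear speed of each of gauge, crate below 0.02 m/s); the arm keeps its last pose, push and grip.
It fails at once if the gauge's tip bottoms out (value of joint plunger above 0.0135 m).
It fails at once if the mug is moved (distance of tea_mug from where it was at the start of the episode above 0.03 m).
It fails at once if the flask is moved (distance of conical_flask from where it was at the start of the episode above 0.03 m).
It fails at once if the stopwatch is moved (distance of stopwatch from where it was at the start of the episode above 0.03 m).
It also fails if it takes over 59 s, if anything falls off the work surface, if the arm or the gripper's body presses on something with over 40 N, if the wrist force passes 120 N, or if a joint passes its speed limit or range.

## Working session

There is one attempt and no reset: what is moved stays moved. The work goes in short steps, Python scripts to look and compute and a shell command to move; the robot and the scene stay as the last step left them, time stands still between calls to the robot, and variables do not carry over. Pictures are saved under pics/ and viewed, and the job is handed in when it is done.

```bash
ls; mkdir -p pics; python3 - <<'E'
from workcell import robot
import cv2
print(robot.nose_length)
o=robot.get_obs()
for k in o: print(k,o[k])
for c in("scene","side","wrist"):
    s=robot.snapshot(c); cv2.imwrite(f"pics/{c}0.png",s["image"])
    print(c,s["intrinsics"],s["rvec"],s["tvec"])
    for n in("track","crate","ring","stand","gauge","tea_mug","conical_flask","stopwatch"):
        print(n,[(d["position"],round(d["conf"],2)) for d in robot.spot_in(c,n)][:2])
print(robot.get_obs()["t"])
E
```

```text
pics
0.1734
t 0.0
joint_pos [ 1.15699609e+00  2.76605621e-01  1.50616031e+00  1.57725250e-05
  1.36068765e+00 -1.20979269e-01]
joint_vel [ 0.00054096 -0.00020816  0.0007795   0.0012301   0.00089567  0.00132513]
joint_efforts [ 2.90805956e-04 -4.16766572e+01 -2.45807576e+01 -1.23712866e-04
  1.10169151e-02 -2.51883404e-05]
position [0.16587945 0.55032736 0.40382252]
ee_rot [[ 2.88656720e-01  9.57432356e-01 -7.62387402e-04]
 [ 9.57430881e-01 -2.88657627e-01 -1.69766188e-03]
 [-1.84546535e-03 -2.39891732e-04 -9.99998268e-01]]
force [ 0.46516673 -1.0285549  -0.89136989]
torque [0.00244356 0.03389075 0.03112892]
gripper_width 1.002613973104384
scene [[436.50575586   0.         322.46174473]
 [  0.         436.50575586 201.254965  ]
 [  0.           0.           1.        ]] [ 2.31138841 -0.68223916  0.25231888] [-0.46827896  0.25286271  1.25849598]
track [([0.4954, 0.0263, 0.0569], 0.71)]
crate [([0.5353, -0.1733, 0.1219], 0.66), ([0.5356, -0.179, 0.1284], 0.56)]
ring [([0.5353, -0.18, 0.1295], 0.42)]
stand [([0.5079, 0.3571, 0.0262], 0.71)]
gauge [([0.5119, 0.3684, 0.1246], 0.59)]
tea_mu
[... 406 characters left out ...]
247], 0.87)]
ring []
stand [([0.5035, 0.4017, 0.0147], 0.69)]
gauge [([0.4991, 0.1029, 0.0587], 0.63), ([0.5118, 0.3848, 0.1179], 0.61)]
tea_mug [([0.6559, 0.3144, 0.0445], 0.51)]
conical_flask [([0.6561, 0.3118, 0.0427], 0.67)]
stopwatch [([0.3434, 0.2534, 0.0176], 0.68)]
wrist [[309.70691629   0.         319.78860611]
 [  0.         309.70691629 199.66193598]
 [  0.           0.           1.        ]] [-2.33165425 -1.72942987 -0.24856335] [-0.57498415 -0.03704705  0.37924712]
track [([0.4292, 0.1648, 0.0609], 0.58)]
crate [([0.4325, 0.1638, 0.0608], 0.24)]
ring [([0.4311, 0.1645, 0.0623], 0.35)]
stand []
gauge []
tea_mug [([0.4314, -0.4999, 0.044], 0.62)]
conical_flask []
stopwatch []
1.35
```

View pics/scene0.png

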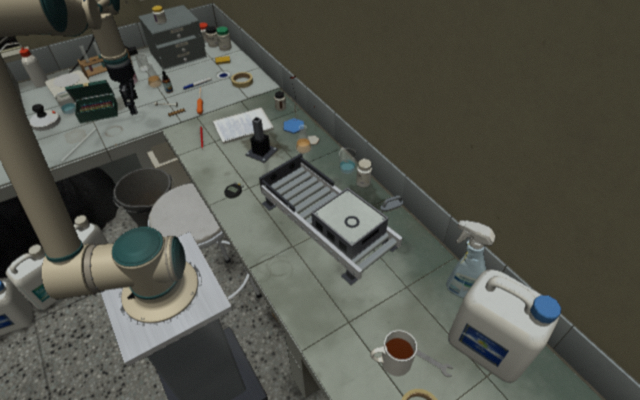

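View pics/side0.png

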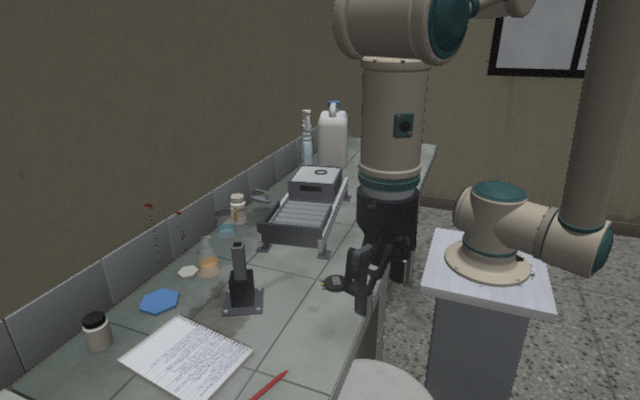

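View pics/wrist0.png

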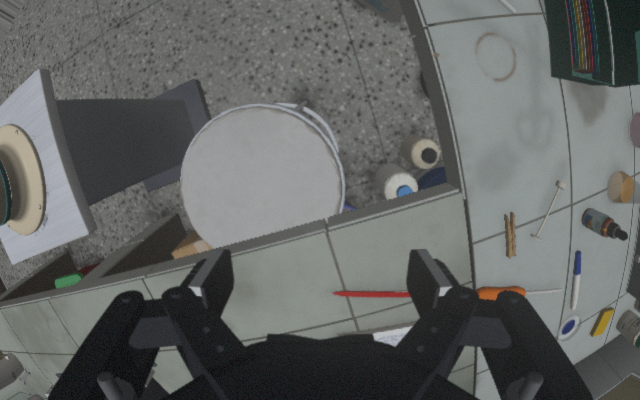

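The scene view shows the crate near (350,222) with the ring at (352,221). The bay end is at (290,175) and the gauge at (258,138). The mug is at (398,350), well off to the right. I'll zoom in to get accurate corners.

```bash
python3 - <<'E'
import cv2
a=cv2.imread("pics/scene0.png")[100:290,215:415]; cv2.imwrite("pics/scene0z.png",cv2.resize(a,None,fx=4,fy=4,interpolation=cv2.INTER_CUBIC)[:,:][0:600])
a=cv2.imread("pics/side0.png")[150:330,210:360]; cv2.imwrite("pics/side0z.png",cv2.resize(a,None,fx=3.3,fy=3.3,interpolation=cv2.INTER_CUBIC))
E
```

```text
(no output)
```

View pics/scene0z.png

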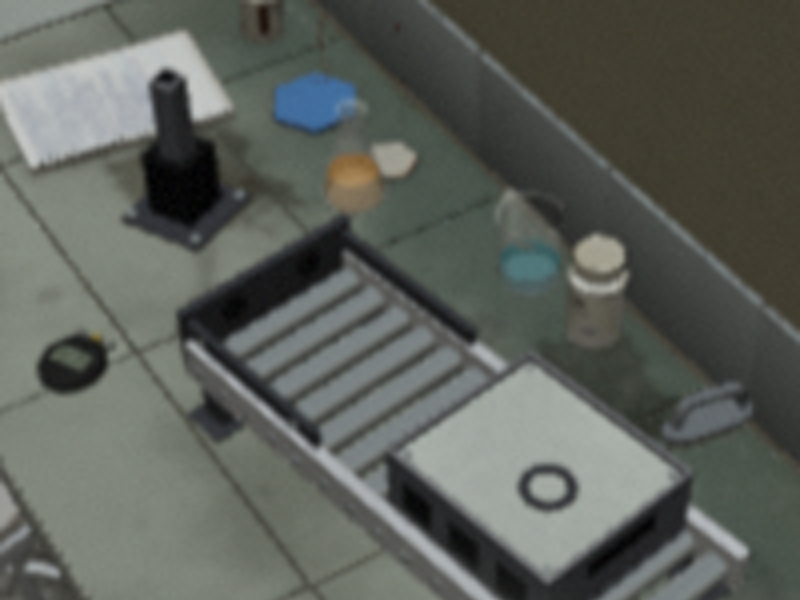

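View pics/side0z.png

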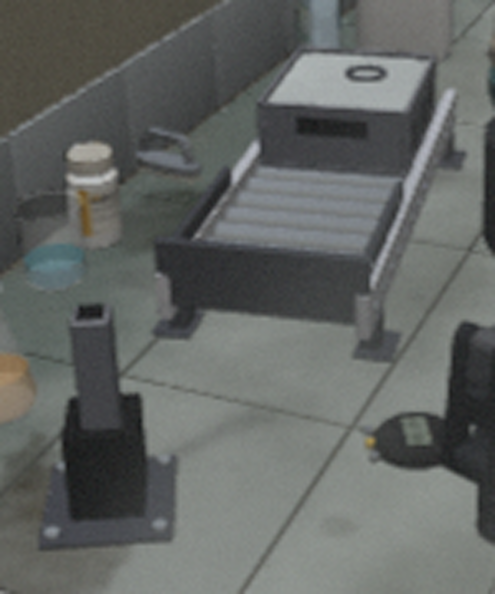

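```bash
cat > h.py <<'E'
import numpy as np, cv2
from workcell import robot
from scipy.optimize import least_squares
def proj(s,P):
    P=np.atleast_2d(P).astype(float)
    return cv2.projectPoints(P,s["rvec"],s["tvec"],s["intrinsics"],None)[0][:,0]
def projfish(s,P):
    R=cv2.Rodrigues(s["rvec"])[0];c=np.atleast_2d(P)@R.T+np.ravel(s["tvec"])
    th=np.arctan2(np.hypot(c[:,0],c[:,1]),c[:,2]);ph=np.arctan2(c[:,1],c[:,0]);K=s["intrinsics"]
    return np.c_[K[0,2]+K[0,0]*th*np.cos(ph),K[1,2]+K[0,0]*th*np.sin(ph)]
def ray(s,uv,z,fish=False):
    K=s["intrinsics"];R=cv2.Rodrigues(s["rvec"])[0];C=-R.T@np.ravel(s["tvec"])
    a=(np.array(uv)-K[:2,2])/K[0,0]
    if fish:
        r=np.hypot(*a);d=np.array([*(a/r*np.sin(r)),np.cos(r)])
    else: d=np.array([*a,1])
    d=R.T@d; return C+d*(z-C[2])/d[2]
def rz(a): return np.array([[np.cos(a),-np.sin(a)],[np.sin(a),np.cos(a)]])
def unz(p,off,f): return (np.array(p)+.5)/f-.5+np.array(off)
E
python3 - <<'E'
from h import *
S=robot.snapshot("scene");D=robot.snapshot("side")
zs=lambda p:unz(p,(215,100),4); zd=lambda p:unz(p,(210,150),3.3)
for n,p in dict(L=(388,457),T=(531,357),R=(690,480),B=(546,578)).items(): print("S",n,ray(S,zs(p),.130).round(4))
for n,p in dict(fl=(258,104),bl=(299,52),br=(436,58),fr=(409,112)).items(): print("D",n,ray(D,zd(p),.130).round(4))
print("ring S",ray(S,zs((548,487)),.127).round(4),"D",ray(D,zd((366,73)),.127).round(4))
print("stop S",ray(S,zs((181,318)),.104),ray(S,zs((348,220)),.104),"D",ray(D,zd((157,240)),.104),ray(D,zd((371,264)),.104))
print("gauge S",ray(S,zs((168,76)),.155),"D",ray(D,zd((92,314)),.155))
print("base D",[ray(D,zd(p),.008).round(4) for p in((38,545),(174,538),(174,458))], "S",[ray(S,zs(p),.008).round(4) for p in((123,215),(197,245),(245,197))])
print("rail end S",ray(S,zs((745,553)),.072))
# crate fit
def pts(x): return [np.r_[rz(x[2])@np.array(c)+x[:2],.13] for c in((-.075,.085),(.075,.085),(.075,-.085),(-.075,-.085))]
o=np.array
us=o([zs(p) for p in((388,457),(531,357),(690,480),(546,578))]); ud=o([zd(p) for p in((409,112),(258,104),(299,52),(436,58))])
f=lambda x:np.r_[(proj(S,pts(x))-us).ravel(),(proj(D,pts(x))-ud).ravel()]
r=least_squares(f,[.53,-.18,0]);print(r.x,r.fun.round(1))
print(robot.spot_in("scene","ring"))
E
```

```text
S L [ 0.4603 -0.0936  0.13  ]
S T [ 0.606  -0.0669  0.13  ]
S R [ 0.6307 -0.2313  0.13  ]
S B [ 0.4932 -0.2468  0.13  ]
D fl [ 0.5992 -0.0481  0.13  ]
D bl [ 0.6229 -0.1979  0.13  ]
D br [ 0.4801 -0.2296  0.13  ]
D fr [ 0.4564 -0.0787  0.13  ]
ring S [ 0.543  -0.1788  0.127 ] D [ 0.5356 -0.1702  0.127 ]
stop S [0.40978585 0.1450463  0.104     ] [0.58419394 0.17376349 0.104     ] D [0.57671442 0.18902454 0.104     ] [0.40052176 0.16582126 0.104     ]
gauge S [0.52170016 0.37630531 0.155     ] D [0.51267976 0.37852323 0.155     ]
base D [array([0.532, 0.439, 0.008]), array([0.4511, 0.4007, 0.008 ]), array([0.4931, 0.3249, 0.008 ])] S [array([0.4632, 0.3937, 0.008 ]), array([0.5021, 0.3177, 0.008 ]), array([0.5718, 0.3532, 0.008 ])]
rail end S [ 0.65609881 -0.27310832  0.072     ]
[ 0.54750894 -0.15687374  0.16894377] [-1.7 -1.5 -0.9 -1.4  0.7 -1.4 -0.2  2.5 -0.1 -0.9 -0.6 -1.7  0.2 -3.1
  0.  -2.4]
[{'position': [0.6553, 0.2876, 0.0428], 'conf': 0.37}]
```

```bash
python3 -m crank '[{"turn":-6.6,"dy":0.6,"hand":1},{"turn":-6.6,"dy":0.6,"hand":1},{"turn":-6.6,"dy":0.6,"hand":1},{"turn":-6.6,"dy":0.6,"hand":1}]'; python3 - <<'E'
from h import *
S=robot.snapshot("scene")
print("bottle",ray(S,(462,292),0),"jug",ray(S,(450,335),0))
o=robot.get_obs();R=np.array(o["ee_rot"]);p=np.array(o["position"]);print(R.round(3),p)
c=np.array([.5475,-.157]);yd=np.array([-np.sin(.169),np.cos(.169)])
t=np.r_[c-.2*yd,.36]; print(t,(R.T@(t-p)/.05).round(2))
E
```

```text
bottle [ 0.71979397 -0.47982419  0.        ] jug [ 0.59976684 -0.55663127  0.        ]
[[ 0.289  0.957  0.   ]
 [ 0.957 -0.289  0.   ]
 [ 0.    -0.    -1.   ]] [0.16597773 0.55053559 0.40471732]
[ 0.58113934 -0.35415069  0.36      ] [-14.93  13.17   0.89]invalid input at $[0]: expected keys dx, dy, dz, turn, hand
```

```bash
python3 -m crank '[{"dx":-0.3,"dy":0.8,"dz":0,"turn":-6.6,"hand":1},{"dx":-0.3,"dy":0.8,"dz":0,"turn":-6.6,"hand":1},{"dx":-0.3,"dy":0.8,"dz":0,"turn":-6.6,"hand":1},{"dx":-0.3,"dy":0.8,"dz":0,"turn":-6.6,"hand":1}]'; python3 - <<'E'
from h import *
o=robot.get_obs();R=np.array(o["ee_rot"]);p=np.array(o["position"]);print(R.round(3),p)
c=np.array([.5475,-.157]);yd=np.array([-np.sin(.169),np.cos(.169)])
t=np.r_[c-.2*yd,.36]; print(t,(R.T@(t-p)/.05).round(2))
E
```

```text
t: 1.95
position: [0.3173, 0.4713, 0.405]
ee_rot: [[-0.172, 0.985, 0.0], [0.985, 0.172, 0.0], [0.0, 0.0, -1.0]]
force: [0.8, 0.5, 0.5]
gripper_width: 0.332
[[-0.172  0.985  0.   ]
 [ 0.985  0.172  0.   ]
 [ 0.     0.    -1.   ]] [0.31725217 0.47129862 0.4050442 ]
[ 0.58113934 -0.35415069  0.36      ] [-17.17   2.35   0.9 ]
```

```bash
python3 -m crank '[{"dx":-0.9,"dy":0.2,"dz":0,"turn":0,"hand":1},{"dx":-0.95,"dy":0.2,"dz":0,"turn":0,"hand":1},{"dx":-0.95,"dy":0.2,"dz":0,"turn":0,"hand":1},{"dx":-0.95,"dy":0.2,"dz":0,"turn":0,"hand":1},{"dx":-0.95,"dy":0.2,"dz":0,"turn":0,"hand":1},{"dx":-0.95,"dy":0.2,"dz":0,"turn":0,"hand":1},{"dx":-0.95,"dy":0.2,"dz":0,"turn":0,"hand":1},{"dx":-0.9,"dy":0.2,"dz":0,"turn":0,"hand":1}]'; python3 - <<'E'
from h import *
W=robot.snapshot("wrist");cv2.imwrite("pics/w1.png",W["image"])
np.savez("w1.npz",**W)
o=robot.get_obs();print(o["position"],o["force"])
for n in("crate","ring","track"):print(n,robot.spot_in("wrist",n))
E
```

```text
t: 2.75
position: [0.4582, 0.1141, 0.405]
ee_rot: [[-0.167, 0.986, 0.001], [0.986, 0.167, 0.0], [-0.0, 0.001, -1.0]]
force: [0.9, -0.5, 0.3]
gripper_width: 0.002
[0.46107002 0.1087028  0.40496438] [ 2.24568249 -4.96451905  0.18598983]
crate [{'position': [0.533, -0.1148, 0.1254], 'conf': 0.85}]
ring [{'position': [0.5384, -0.1736, 0.1255], 'conf': 0.92}]
track [{'position': [0.4837, 0.0456, 0.0623], 'conf': 0.56}]
```

View pics/w1.png

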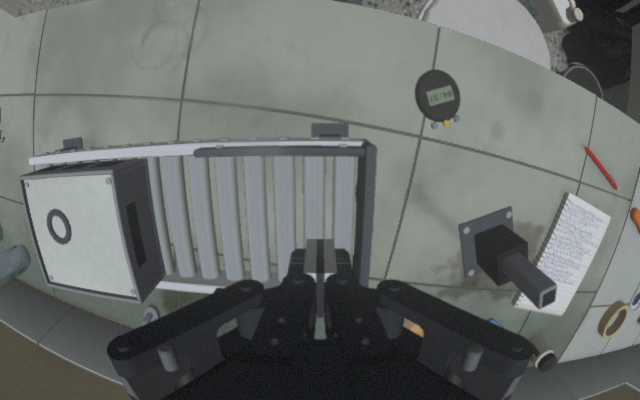

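The wrist view shows the crate top at left with corners near (22,177), (113,173), (137,301) and (45,291). The ring is at (59,226), the stop corner at (376,142), the stand base at (485,240) and the gauge top at (545,292).

```bash
python3 - <<'E'
from h import *
W=dict(np.load("w1.npz"))
a=W["image"]
cv2.imwrite("pics/w1a.png",cv2.resize(a[130:320,0:190],None,fx=3.1,fy=3.1,interpolation=cv2.INTER_CUBIC))
cv2.imwrite("pics/w1b.png",cv2.resize(a[190:320,440:570],None,fx=4.5,fy=4.5,interpolation=cv2.INTER_CUBIC))
P=lambda u,z:ray(W,u,z,True).round(4)
print([P(u,.13) for u in((22,177),(113,173),(137,301),(45,291))])
print("ring",P((59,226),.128),"stop",P((376,142),.104),"gauge",P((545,292),.155))
print("base",[P(u,.008) for u in((458,222),(513,207),(470,277))])
E
```

```text
[array([ 0.491 , -0.2414,  0.13  ]), array([ 0.4665, -0.084 ,  0.13  ]), array([ 0.6083, -0.0659,  0.13  ]), array([ 0.6503, -0.2348,  0.13  ])]
ring [ 0.5412 -0.1761  0.128 ] stop [0.407  0.1552 0.104 ] gauge [0.5141 0.3652 0.155 ]
base [array([0.4956, 0.31  , 0.008 ]), array([0.4604, 0.3953, 0.008 ]), array([0.5773, 0.3613, 0.008 ])]
```

View pics/w1a.png

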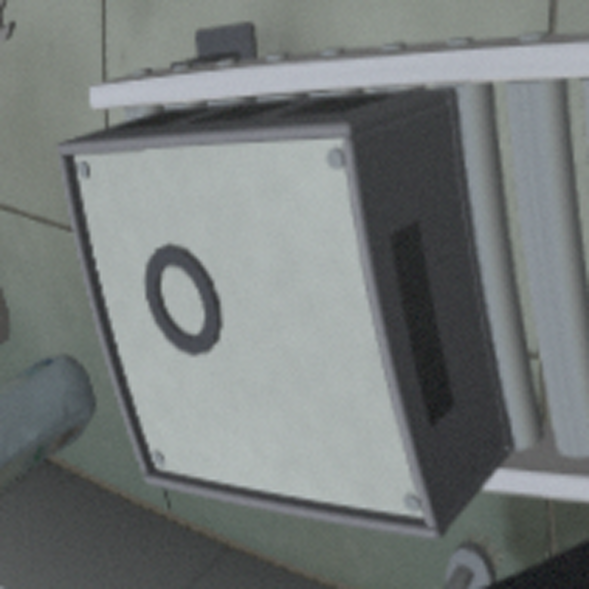

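View pics/w1b.png

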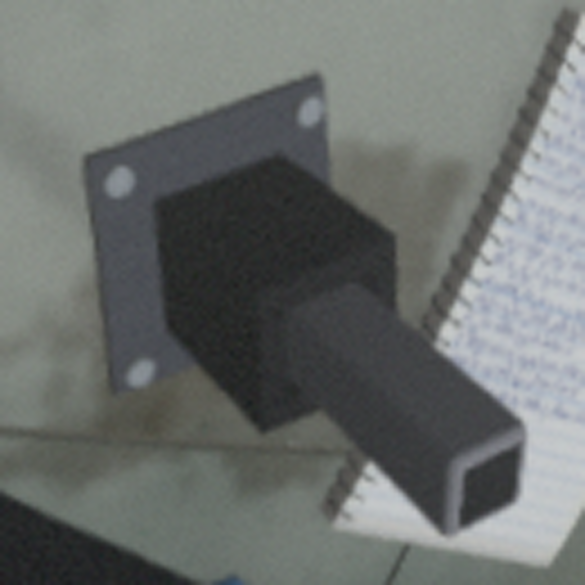

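```bash
python3 - <<'E'
from h import *
W=dict(np.load("w1.npz"))
a=lambda p:unz(p,(0,130),3.1); b=lambda p:unz(p,(440,190),4.5)
P=lambda u,z:ray(W,u,z,True).round(4)
us=np.array([a(p) for p in((62,147),(352,127),(440,533),(148,478))])
pts=lambda x,sx,sy,z:[np.r_[rz(x[2])@np.array(c)+x[:2],z] for c in((-sx,-sy),(-sx,sy),(sx,sy),(sx,-sy))]
r=least_squares(lambda x:(projfish(W,pts(x,.075,.085,.13))-us).ravel(),[.54,-.16,.17]);print("crate",r.x.round(4),r.fun.round(1)); c=r.x
ring=P(a((183,299)),.128);print("ring",ring,"in crate",rz(c[2]).T@(ring[:2]-c[:2]))
print("gauge",P(b((486,482)),.155))
us=np.array([b(p) for p in((84,157),(322,75),(112,393))])
def f(x): 
  q=pts(x,.045,.045,.008); return (projfish(W,[q[0],q[1],q[3]])-us).ravel()
r=least_squares(f,[.51,.36,.5]);print("stand",r.x.round(4),r.fun.round(1))
us=np.array([b(p) for p in((450,458),(450,535),(520,490),(522,428))])
print("gtop",[P(u,.155) for u in us])
E
```

```text
crate [ 0.5506 -0.1553  0.1644] [-1.9 -1.5 -0.  -1.5  0.7  2.6 -0.8  1.7]
ring [ 0.5415 -0.1767  0.128 ] in crate [-0.01248988 -0.01962864]
gauge [0.52   0.3734 0.155 ]
stand [0.5192 0.3718 0.4615] [-0.  -0.1  0.5 -0.6 -0.3  0.9]
gtop [array([0.5135, 0.3559, 0.155 ]), array([0.5353, 0.3696, 0.155 ]), array([0.5223, 0.3884, 0.155 ]), array([0.5048, 0.3776, 0.155 ])]
```

```bash
python3 -m crank '[{"dx":-0.9,"dy":0.1,"dz":0,"turn":0,"hand":1},{"dx":-0.95,"dy":0.1,"dz":0,"turn":0,"hand":1},{"dx":-0.95,"dy":0.1,"dz":0,"turn":0,"hand":1},{"dx":-0.95,"dy":0.1,"dz":0,"turn":0,"hand":1},{"dx":-0.95,"dy":0.1,"dz":0,"turn":0,"hand":1},{"dx":-0.95,"dy":0.1,"dz":0,"turn":0,"hand":1},{"dx":-0.95,"dy":0.1,"dz":0,"turn":0,"hand":1},{"dx":-0.95,"dy":0.1,"dz":0,"turn":0,"hand":1}]'; python3 -m crank '[{"dx":-0.7,"dy":0.1,"dz":0,"turn":0,"hand":1},{"dx":-0.3,"dy":0,"dz":0.7,"turn":0,"hand":1},{"dx":0,"dy":0,"dz":0.5,"turn":0,"hand":1}]'; python3 - <<'E'
from h import *
W=robot.snapshot("wrist");cv2.imwrite("pics/w2.png",W["image"])
o=robot.get_obs();p=np.array(o["position"]);print(p,o["force"])
print(robot.spot_in("wrist","crate"),robot.spot_in("wrist","ring"))
print("in crate",rz(.166).T@(p[:2]-np.array([.5506,-.1553])))
E
```

```text
t: 3.75
position: [0.5614, -0.2491, 0.4047]
ee_rot: [[-0.17, 0.986, 0.0], [0.986, 0.17, 0.001], [0.001, 0.001, -1.0]]
force: [0.3, 0.4, 0.4]
gripper_width: 0.003
t: 4.05
position: [0.575, -0.2983, 0.3431]
ee_rot: [[-0.167, 0.986, 0.0], [0.986, 0.167, -0.0], [-0.0, 0.0, -1.0]]
force: [-0.3, -0.1, 0.4]
gripper_width: 0.001
[ 0.57353835 -0.29637607  0.33823182] [-1.13730379  1.21759681 -3.59296063]
[{'position': [0.5398, -0.1842, 0.126], 'conf': 0.78}] [{'position': [0.5416, -0.1797, 0.1277], 'conf': 0.86}]
in crate [-0.00068819 -0.14292708]
```

View pics/w2.png

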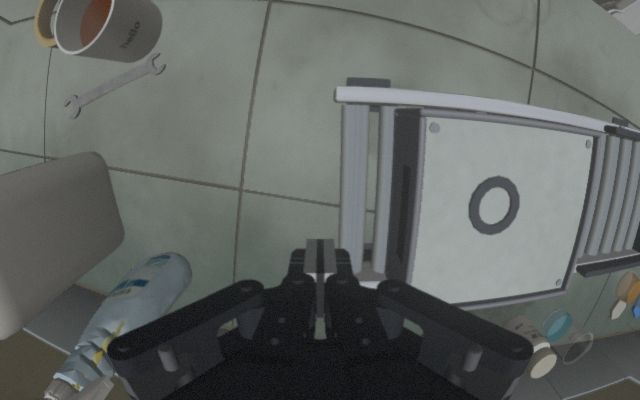

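```bash
python3 -m crank '[{"dx":0,"dy":0,"dz":0.6,"turn":0,"hand":1},{"dx":0,"dy":0,"dz":0.6,"turn":0,"hand":1},{"dx":0.3,"dy":0,"dz":0.2,"turn":0,"hand":1},{"dx":0.3,"dy":0,"dz":0,"turn":0,"hand":1},{"dx":0,"dy":0,"dz":0,"turn":0,"hand":1}]'; python3 - <<'E'
from h import *
W=robot.snapshot("wrist");cv2.imwrite("pics/w3.png",W["image"])
o=robot.get_obs();p=np.array(o["position"]);print(p,o["force"])
print(robot.spot_in("wrist","crate"),robot.spot_in("wrist","ring"))
print("in crate",rz(.166).T@(p[:2]-np.array([.5506,-.1553])))
E
```

```text
t: 4.7
position: [0.5692, -0.2656, 0.2766]
ee_rot: [[-0.17, 0.985, 0.002], [0.985, 0.17, 0.0], [-0.0, 0.002, -1.0]]
force: [-0.1, -0.2, -0.7]
gripper_width: -0.001
[ 0.56962866 -0.26679302  0.27701355] [-0.15300888 -0.79369561  1.21784831]
[{'position': [0.5216, -0.188, 0.1212], 'conf': 0.83}] [{'position': [0.5385, -0.1801, 0.1266], 'conf': 0.87}]
in crate [ 0.00034413 -0.11310466]
```

View pics/w3.png

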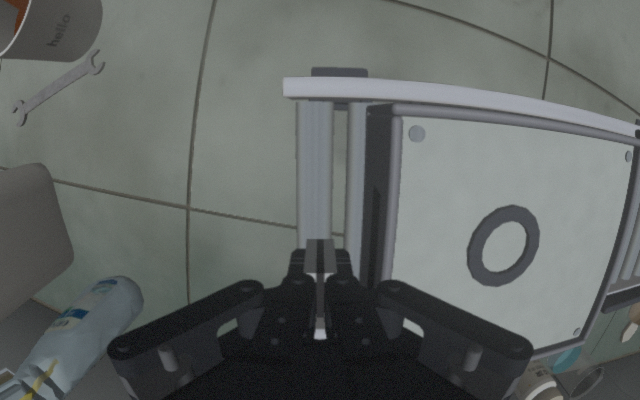

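```bash
python3 -m crank '[{"dx":0.1,"dy":0,"dz":0.15,"turn":0,"hand":1},{"dx":0.1,"dy":0,"dz":0,"turn":0,"hand":1},{"dx":0.1,"dy":0,"dz":0,"turn":0,"hand":1},{"dx":0.1,"dy":0,"dz":0,"turn":0,"hand":1},{"dx":0.15,"dy":0,"dz":0,"turn":0,"hand":1},{"dx":0.2,"dy":0,"dz":0,"turn":0,"hand":1},{"dx":0.2,"dy":0,"dz":0,"turn":0,"hand":1},{"dx":0.2,"dy":0,"dz":0,"turn":0,"hand":1}]';python3 -m crank '[{"dx":0.2,"dy":0,"dz":0,"turn":0,"hand":1},{"dx":0.2,"dy":0,"dz":0,"turn":0,"hand":1},{"dx":0.2,"dy":0,"dz":0,"turn":0,"hand":1},{"dx":0.2,"dy":0,"dz":0,"turn":0,"hand":1},{"dx":0.2,"dy":0,"dz":0,"turn":0,"hand":1},{"dx":0.2,"dy":0,"dz":0,"turn":0,"hand":1},{"dx":0.2,"dy":0,"dz":0,"turn":0,"hand":1},{"dx":0.2,"dy":0,"dz":0,"turn":0,"hand":1}]'
python3 - <<'E'
from h import *
W=robot.snapshot("wrist");cv2.imwrite("pics/w4.png",W["image"])
o=robot.get_obs();p=np.array(o["position"]);print(p,o["force"])
print(robot.spot_in("wrist","crate"),robot.spot_in("wrist","ring"))
print("in crate",rz(.166).T@(p[:2]-np.array([.5506,-.1553])))
E
```

```text
t: 5.65
position: [0.559, -0.2106, 0.2672]
ee_rot: [[-0.167, 0.986, 0.0], [0.986, 0.167, 0.0], [0.0, 0.0, -1.0]]
force: [0.6, -1.1, -1.3]
gripper_width: -0.001
t: 6.45
position: [0.5457, -0.1319, 0.2673]
ee_rot: [[-0.167, 0.986, 0.0], [0.986, 0.167, 0.0], [0.0, 0.0, -1.0]]
force: [1.4, -0.8, 0.2]
gripper_width: -0.002
[ 0.54506487 -0.13044863  0.26716672] [-0.6836036   1.25804355 -0.47014668]
[{'position': [0.4943, -0.0623, 0.1277], 'conf': 0.94}] [{'position': [0.5201, -0.059, 0.1283], 'conf': 0.96}]
in crate [-0.00135264  0.02542437]
```

View pics/w4.png

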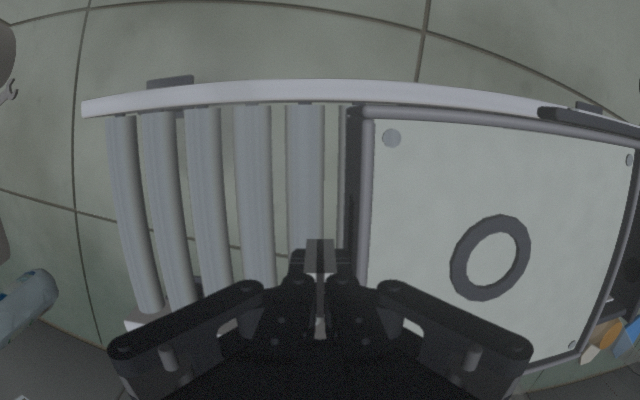

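```bash
python3 -m crank '[{"dx":0.15,"dy":0,"dz":0,"turn":0,"hand":1},{"dx":0.2,"dy":0,"dz":0,"turn":0,"hand":1},{"dx":0.2,"dy":0,"dz":0,"turn":0,"hand":1},{"dx":0.2,"dy":0,"dz":0,"turn":0,"hand":1},{"dx":0.2,"dy":0,"dz":0,"turn":0,"hand":1},{"dx":0.2,"dy":0,"dz":0,"turn":0,"hand":1},{"dx":0.15,"dy":0,"dz":0,"turn":0,"hand":1},{"dx":0.1,"dy":0,"dz":0,"turn":0,"hand":1}]';python3 -m crank '[{"dx":0.05,"dy":0,"dz":0,"turn":0,"hand":1},{"dx":0.05,"dy":0,"dz":0,"turn":0,"hand":1},{"dx":0.05,"dy":0,"dz":0,"turn":0,"hand":1}]'
python3 - <<'E'
from h import *
W=robot.snapshot("wrist");cv2.imwrite("pics/w5.png",W["image"])
o=robot.get_obs();p=np.array(o["position"]);print(p,o["force"])
print(robot.spot_in("wrist","ring"))
print("in crate",rz(.166).T@(p[:2]-np.array([.5506,-.1553])))
E
```

```text
t: 7.4
position: [0.5339, -0.0628, 0.2672]
ee_rot: [[-0.168, 0.986, -0.0], [0.986, 0.168, 0.0], [0.0, -0.0, -1.0]]
force: [0.6, -1.9, 0.1]
gripper_width: -0.001
t: 7.7
position: [0.5328, -0.0563, 0.2672]
ee_rot: [[-0.167, 0.986, -0.0], [0.986, 0.167, -0.0], [-0.0, -0.0, -1.0]]
force: [0.2, -1.6, 0.5]
gripper_width: -0.0
[ 0.53265123 -0.05591754  0.26714011] [ 0.04860976  0.21267898 -0.19974809]
[{'position': [0.507, 0.0179, 0.1248], 'conf': 0.96}]
in crate [-0.00128022  0.10098214]
```

View pics/w5.png

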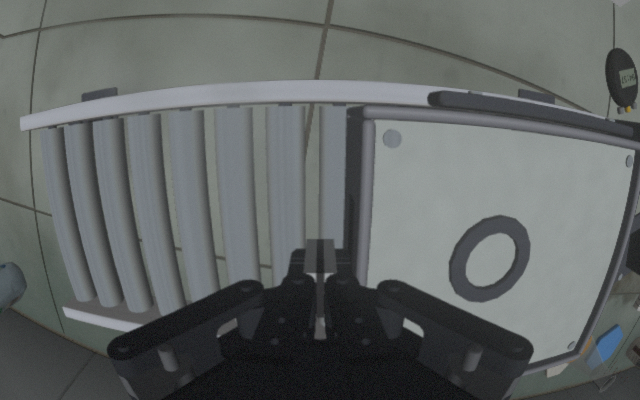

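```bash
python3 -m crank '[{"dx":0.1,"dy":0,"dz":0,"turn":0,"hand":1},{"dx":0.1,"dy":0,"dz":0,"turn":0,"hand":1},{"dx":0.1,"dy":0,"dz":0,"turn":0,"hand":1},{"dx":0.1,"dy":0,"dz":0,"turn":0,"hand":1}]';for i in 1; do python3 -m crank '[{"dx":0.04,"dy":0,"dz":0,"turn":0,"hand":1},{"dx":0.04,"dy":0,"dz":0,"turn":0,"hand":1},{"dx":0.04,"dy":0,"dz":0,"turn":0,"hand":1}]'; done
python3 - <<'E'
from h import *
W=robot.snapshot("wrist");cv2.imwrite("pics/w6.png",W["image"])
o=robot.get_obs();p=np.array(o["position"]);print(p,o["force"])
print(robot.spot_in("wrist","ring"))
print("in crate",rz(.166).T@(p[:2]-np.array([.5506,-.1553])))
E
```

```text
t: 8.2
position: [0.5294, -0.0361, 0.2671]
ee_rot: [[-0.167, 0.986, -0.0], [0.986, 0.167, 0.0], [0.0, -0.0, -1.0]]
force: [0.3, -1.1, -1.0]
gripper_width: -0.002
t: 8.5
position: [0.5284, -0.0305, 0.2672]
ee_rot: [[-0.167, 0.986, -0.0], [0.986, 0.167, -0.0], [-0.0, -0.0, -1.0]]
force: [0.0, -0.3, -1.1]
gripper_width: -0.0
[ 0.52837716 -0.0302222   0.26717003] [0.16960148 0.02218181 0.20304278]
[{'position': [0.5025, 0.0419, 0.1259], 'conf': 0.7}]
in crate [-0.00124966  0.1270305 ]
```

View pics/w6.png

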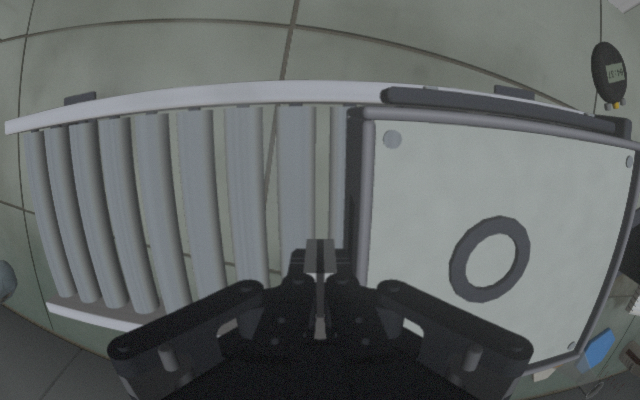

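```bash
python3 -m crank '[{"dx":0.05,"dy":0,"dz":0,"turn":0,"hand":1},{"dx":0.05,"dy":0,"dz":0,"turn":0,"hand":1},{"dx":0.05,"dy":0,"dz":0,"turn":0,"hand":1}]'; python3 -m crank '[{"dx":0.04,"dy":0,"dz":0,"turn":0,"hand":1}]'
```

```text
t: 8.9
position: [0.5273, -0.0238, 0.2673]
ee_rot: [[-0.168, 0.986, 0.0], [0.986, 0.168, -0.002], [-0.002, -0.0, -1.0]]
force: [-0.7, -9.6, 0.7]
gripper_width: 0.004
t: 9.0
position: [0.5272, -0.0231, 0.2675]
ee_rot: [[-0.17, 0.985, 0.001], [0.985, 0.17, -0.006], [-0.006, -0.0, -1.0]]
force: [-0.7, -13.6, 1.0]
gripper_width: 0.001
```

```bash
python3 -m crank '[{"dx":0.04,"dy":0,"dz":0,"turn":0,"hand":1}]'; python3 -m crank '[{"dx":0.04,"dy":0,"dz":0,"turn":0,"hand":1}]'
```

```text
t: 9.1
position: [0.5271, -0.0224, 0.2679]
ee_rot: [[-0.171, 0.985, 0.002], [0.985, 0.171, -0.01], [-0.01, 0.0, -1.0]]
force: [0.3, -19.9, 3.0]
gripper_width: -0.003
t: 9.2
position: [0.5271, -0.0217, 0.2682]
ee_rot: [[-0.172, 0.985, 0.003], [0.985, 0.172, -0.014], [-0.014, 0.0, -1.0]]
force: [-1.1, -24.9, 3.0]
gripper_width: 0.0
```

```bash
python3 - <<'E'
from h import *
W=robot.snapshot("wrist");cv2.imwrite("pics/w7.png",W["image"]);np.savez("w7.npz",**W)
r=robot.spot_in("wrist","ring");print(r)
S=robot.snapshot("scene");cv2.imwrite("pics/s7.png",cv2.resize(S["image"][130:260,240:400],None,fx=4.5,fy=4.5,interpolation=cv2.INTER_CUBIC))
E
```

```text
[{'position': [0.5002, 0.0493, 0.1262], 'conf': 0.89}]
```

View pics/w7.png

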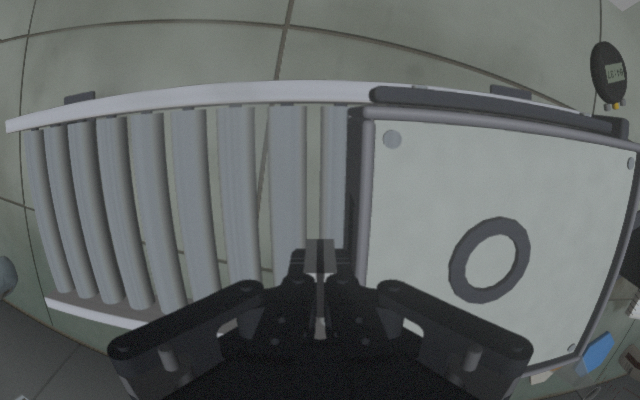

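View pics/s7.png

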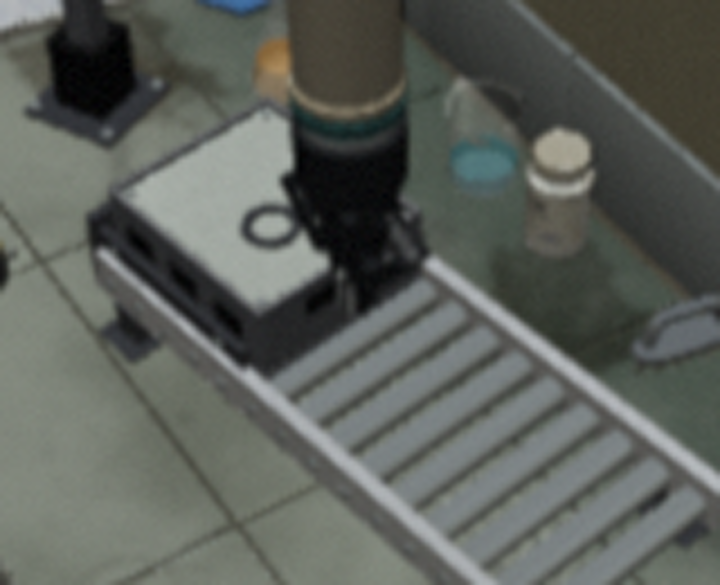

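```bash
python3 -m crank '[{"dx":-0.06,"dy":0,"dz":0,"turn":0,"hand":1},{"dx":-0.06,"dy":0,"dz":0,"turn":0,"hand":1},{"dx":-0.1,"dy":0,"dz":0,"turn":0,"hand":1},{"dx":-0.4,"dy":0,"dz":0,"turn":0,"hand":1},{"dx":-0.4,"dy":0,"dz":-0.6,"turn":0,"hand":-1},{"dx":0,"dy":0,"dz":-0.9,"turn":0,"hand":-1},{"dx":0,"dy":0,"dz":-0.9,"turn":0,"hand":-1},{"dx":0,"dy":0,"dz":-0.3,"turn":0,"hand":-1}]'; python3 - <<'E'
from h import *
W=robot.snapshot("wrist");cv2.imwrite("pics/w8.png",W["image"]);np.savez("w8.npz",**W)
print(robot.spot_in("wrist","ring"))
o=robot.get_obs();print(o["position"],o["joint_pos"])
E
```

```text
t: 10.15
position: [0.5357, -0.0676, 0.4071]
ee_rot: [[-0.167, 0.986, 0.008], [0.986, 0.167, -0.001], [-0.002, 0.008, -1.0]]
force: [1.1, 0.1, 0.3]
gripper_width: 0.678
[{'position': [0.5046, 0.0512, 0.1273], 'conf': 0.71}, {'position': [0.5366, -0.1296, 0.0621], 'conf': 0.59}]
[ 0.53536114 -0.06736267  0.40524292] [-2.54537410e-01  2.20375367e-01  1.58072727e+00  1.13306127e-03
  1.33405362e+00 -1.99384225e+00]
```

View pics/w8.png

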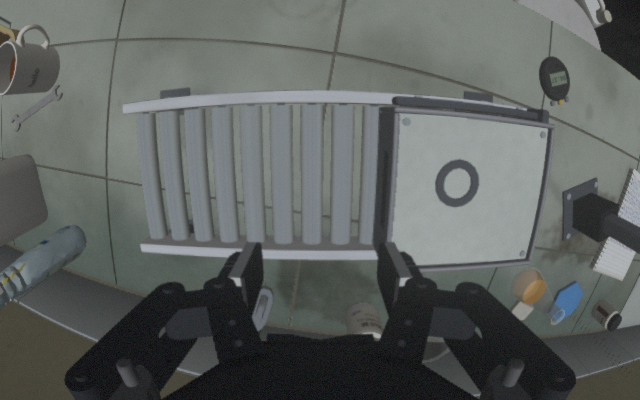

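```bash
python3 - <<'E'
from h import *
W=dict(np.load("w8.npz"))
cv2.imwrite("pics/w8a.png",cv2.resize(W["image"][80:280,370:560],None,fx=3,fy=3,interpolation=cv2.INTER_CUBIC))
print(ray(W,(457,183),.128,True))
o=robot.get_obs();R=np.array(o["ee_rot"]);p=np.array(o["position"])
A=np.radians(116.4);Rt=np.array([[np.cos(A),np.sin(A),0],[np.sin(A),-np.cos(A),0],[0,0,-1]])
t=np.array([.5195,.372,.405]);print((R.T@(t-p)/.05).round(2))
E
```

```text
[0.50553398 0.04883578 0.128     ]
[ 8.72  1.16 -0.  ]
```

View pics/w8a.png

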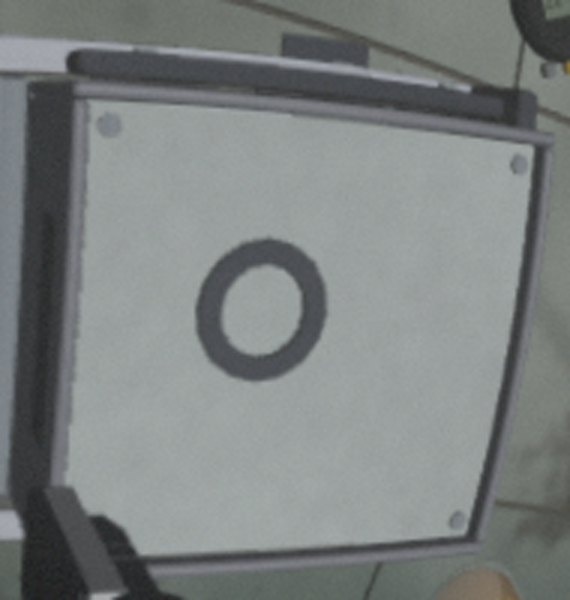

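```bash
python3 -m crank '[{"dx":0.8,"dy":0.14,"dz":0,"turn":0,"hand":-1},{"dx":0.95,"dy":0.14,"dz":0,"turn":0,"hand":-1},{"dx":0.95,"dy":0.14,"dz":0,"turn":0,"hand":-1},{"dx":0.95,"dy":0.14,"dz":0,"turn":0,"hand":-1},{"dx":0.95,"dy":0.14,"dz":0,"turn":0,"hand":-1},{"dx":0.95,"dy":0.14,"dz":0,"turn":0,"hand":-1},{"dx":0.6,"dy":0.14,"dz":0,"turn":-8.4,"hand":-1},{"dx":0,"dy":0,"dz":0,"turn":-8.4,"hand":-1}]';python3 -m crank '[{"dx":0,"dy":0,"dz":0,"turn":0,"hand":-1},{"dx":0,"dy":0,"dz":0,"turn":0,"hand":-1}]'; python3 - <<'E'
from h import *
W=robot.snapshot("wrist");cv2.imwrite("pics/w9.png",W["image"]);np.savez("w9.npz",**W)
for n in("ring","gauge","stand"):print(robot.spot_in("wrist",n))
o=robot.get_obs();print(o["position"],o["joint_pos"])
E
```

```text
t: 11.05
position: [0.5308, 0.248, 0.3997]
ee_rot: [[-0.455, 0.891, -0.004], [0.891, 0.455, 0.002], [0.003, -0.003, -1.0]]
force: [0.7, -0.5, -1.0]
gripper_width: 1.001
t: 11.25
position: [0.5312, 0.2437, 0.4006]
ee_rot: [[-0.443, 0.897, -0.003], [0.897, 0.443, -0.001], [0.001, -0.003, -1.0]]
force: [0.7, 0.5, -0.2]
gripper_width: 1.002
[{'position': [0.5042, 0.0539, 0.1236], 'conf': 0.68}]
[{'position': [0.5129, 0.3631, 0.132], 'conf': 0.97}]
[{'position': [0.507, 0.3554, 0.0093], 'conf': 0.85}]
[0.53168795 0.242996   0.40195404] [ 3.09644098e-01  2.91989230e-01  1.48864991e+00  1.27517659e-04
  1.36146296e+00 -1.71993812e+00]
```

View pics/w9.png

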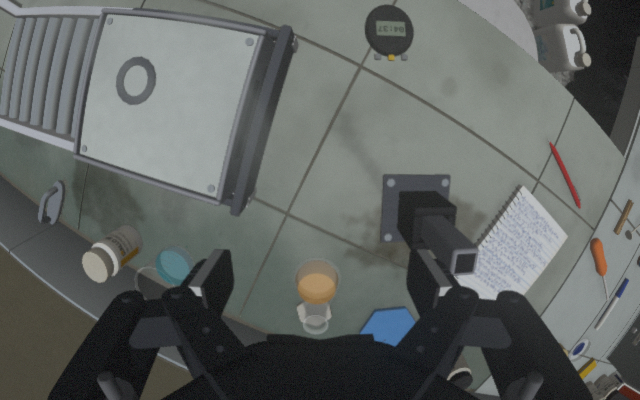

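```bash
python3 - <<'E'
from h import *
W=dict(np.load("w9.npz"))
P=lambda u,z:ray(W,u,z,True).round(4)
print("gauge",P((465,262),.155),"ring",P((136,81),.128))
b=[P(u,.008) for u in((383,175),(450,175),(382,243))];print(b)
print(np.degrees([np.arctan2(*(b[2]-b[0])[[1,0]]),np.arctan2(*(b[1]-b[0])[[1,0]])]),(b[1]+b[2])/2)
gt=[P(u,.155) for u in((455,254),(475,252),(473,272),(455,273))];print(gt,np.mean(gt,0))
o=robot.get_obs();R=np.array(o["ee_rot"]);p=np.array(o["position"])
t=np.array([.519,.371,.32]);print((R.T@(t-p)/.05).round(2), np.degrees(np.arctan2(R[1,0],R[0,0])))
E
```

```text
gauge [0.5195 0.3746 0.155 ] ring [0.5055 0.0521 0.128 ]
[array([0.5008, 0.3133, 0.008 ]), array([0.4604, 0.3922, 0.008 ]), array([0.5795, 0.3566, 0.008 ])]
[ 28.81917726 117.11428754] [0.51995 0.3744  0.008  ]
[array([0.517 , 0.3609, 0.155 ]), array([0.5078, 0.3779, 0.155 ]), array([0.5244, 0.3886, 0.155 ]), array([0.532 , 0.3721, 0.155 ])] [0.5203   0.374875 0.155   ]
[2.41 0.91 1.64] 116.2849722062945
```

```bash
python3 -m crank '[{"dx":0.6,"dy":0.24,"dz":0.2,"turn":-1.2,"hand":-1},{"dx":0.7,"dy":0.24,"dz":0.2,"turn":0,"hand":-1},{"dx":0.7,"dy":0.24,"dz":0.2,"turn":0,"hand":-1},{"dx":0.46,"dy":0.24,"dz":0.2,"turn":0,"hand":-1},{"dx":0,"dy":0,"dz":0,"turn":0,"hand":-1},{"dx":0,"dy":0,"dz":0,"turn":0,"hand":-1}]'; python3 - <<'E'
from h import *
W=robot.snapshot("wrist");cv2.imwrite("pics/w10.png",W["image"]);np.savez("w10.npz",**W)
print(robot.spot_in("wrist","gauge"))
o=robot.get_obs();R=np.array(o["ee_rot"]);print(o["position"],R.round(3))
# projected gauge axis in tool
E
```

```text
t: 12.05
position: [0.5179, 0.3748, 0.3618]
ee_rot: [[-0.463, 0.886, -0.001], [0.886, 0.463, -0.001], [-0.001, -0.001, -1.0]]
force: [0.2, -0.9, -0.4]
gripper_width: 0.997
[{'position': [0.5081, 0.3705, 0.1535], 'conf': 0.62}]
[0.51816666 0.37397495 0.36265541] [[-0.462  0.887  0.001]
 [ 0.887  0.462 -0.   ]
 [-0.001  0.    -1.   ]]
```

View pics/w10.png

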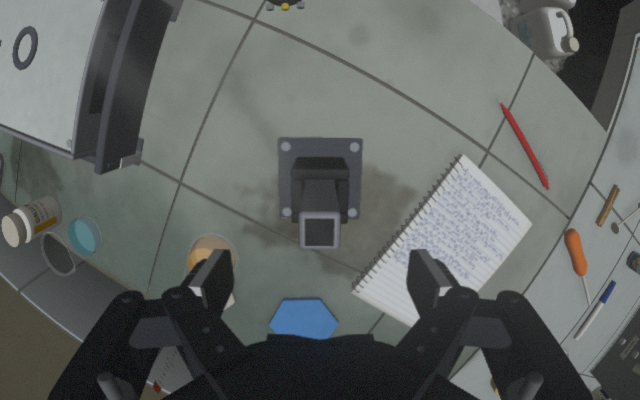

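```bash
python3 - <<'E'
from h import *
W=dict(np.load("w10.npz"));o=robot.get_obs();R=np.array(o["ee_rot"]);p=np.array(o["position"])
for uv,z in(((319.5,230.5),.155),((320,180),.008)):
    g=ray(W,uv,z,True);print(g,R.T@(g-p))
E
```

```text
[0.51923668 0.37399586 0.155     ] [-0.00036891  0.00088733  0.20765594]
[0.52013854 0.37488407 0.008     ] [7.76198101e-05 2.04732801e-03 3.54656138e-01]
```

```bash
python3 -m crank '[{"dx":0,"dy":0.03,"dz":0.5,"turn":0,"hand":-1},{"dx":0,"dy":0,"dz":0.6,"turn":0,"hand":-1},{"dx":0,"dy":0,"dz":0.55,"turn":0,"hand":-1},{"dx":0,"dy":0,"dz":0,"turn":0,"hand":-1},{"dx":0,"dy":0,"dz":0,"turn":0,"hand":0},{"dx":0,"dy":0,"dz":0,"turn":0,"hand":1},{"dx":0,"dy":0,"dz":0,"turn":0,"hand":1},{"dx":0,"dy":0,"dz":0,"turn":0,"hand":1}]' 50; python3 -m crank '[{"dx":0,"dy":0,"dz":0,"turn":0,"hand":1},{"dx":0,"dy":0,"dz":0,"turn":0,"hand":1},{"dx":0,"dy":0,"dz":0,"turn":0,"hand":1},{"dx":0,"dy":0,"dz":0,"turn":0,"hand":1}]'; python3 - <<'E'
from h import *
W=robot.snapshot("wrist");cv2.imwrite("pics/w11.png",W["image"])
W=robot.snapshot("side");cv2.imwrite("pics/d11.png",cv2.resize(W["image"][150:330,150:350],None,fx=3,fy=3))
o=robot.get_obs();print(o["position"],o["force"],o["torque"],o["gripper_width"])
E
```

```text
t: 12.95
position: [0.5195, 0.3758, 0.2812]
ee_rot: [[-0.464, 0.886, 0.002], [0.886, 0.464, 0.001], [0.0, 0.003, -1.0]]
force: [0.8, -0.3, -0.2]
gripper_width: 0.329
t: 13.35
position: [0.5196, 0.3758, 0.2812]
ee_rot: [[-0.464, 0.886, 0.002], [0.886, 0.464, 0.001], [-0.0, 0.003, -1.0]]
force: [-0.4, -1.8, 5.6]
gripper_width: 0.294
[0.5195413  0.37583237 0.28118692] [ 0.43053424 -0.63219399  5.51012174] [-0.20623639  0.05950194 -0.00833823] 0.2926576136780251
```

View pics/w11.png

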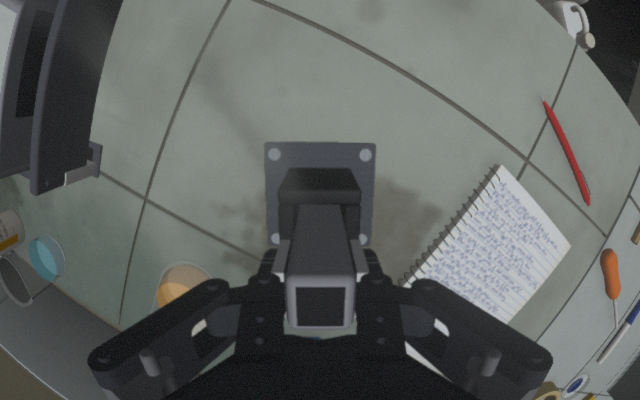

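View pics/d11.png

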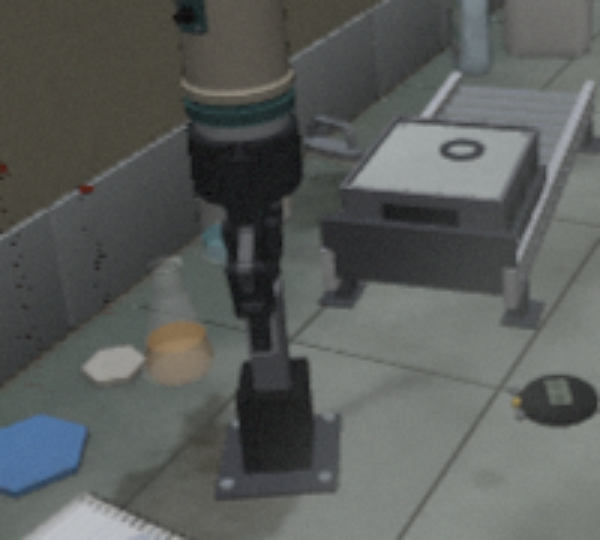

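```bash
python3 -m crank '[{"dx":0,"dy":0,"dz":-0.1,"turn":0,"hand":1},{"dx":0,"dy":0,"dz":-0.2,"turn":0,"hand":1},{"dx":0,"dy":0,"dz":-0.3,"turn":0,"hand":1},{"dx":0,"dy":0,"dz":-0.3,"turn":0,"hand":1},{"dx":0,"dy":0,"dz":-0.4,"turn":0,"hand":1},{"dx":0,"dy":0,"dz":-0.4,"turn":0,"hand":1},{"dx":0,"dy":0,"dz":-0.5,"turn":0,"hand":1},{"dx":0,"dy":0,"dz":-0.4,"turn":0,"hand":1}]'; python3 -m crank '[{"dx":0,"dy":0,"dz":0,"turn":0,"hand":1},{"dx":0,"dy":0,"dz":0,"turn":0,"hand":1},{"dx":0,"dy":0,"dz":0,"turn":0,"hand":1}]'; python3 - <<'E'
from h import *
W=robot.snapshot("wrist");cv2.imwrite("pics/w12.png",W["image"]);np.savez("w12.npz",**W)
D=robot.snapshot("side");cv2.imwrite("pics/d12.png",cv2.resize(D["image"][100:330,150:350],None,fx=2.6,fy=2.6))
print(robot.spot_in("wrist","ring"),robot.spot_in("wrist","gauge"))
for i in range(3):
  o=robot.get_obs();print(o["position"],o["force"],o["gripper_width"])
  robot.snapshot("scene")
E
```

```text
t: 14.25
position: [0.519, 0.3758, 0.4114]
ee_rot: [[-0.464, 0.886, 0.001], [0.886, 0.464, 0.001], [0.0, 0.001, -1.0]]
force: [1.0, 0.8, -0.7]
gripper_width: 0.303
t: 14.55
position: [0.5187, 0.3756, 0.4081]
ee_rot: [[-0.464, 0.886, -0.003], [0.886, 0.464, -0.001], [0.0, -0.003, -1.0]]
force: [-0.0, -0.6, -1.3]
gripper_width: 0.297
[{'position': [0.5009, 0.0549, 0.1254], 'conf': 0.62}] [{'position': [0.5058, 0.3697, 0.2766], 'conf': 0.61}, {'position': [0.5033, 0.1693, 0.0712], 'conf': 0.54}]
[0.51906681 0.37567669 0.40851483] [-0.2625603  -0.10974651 -0.31216273] 0.30336931416460355
[0.51910276 0.37571698 0.4087492 ] [ 0.38579846  0.25637279 -1.29305737] 0.29842045769764386
[0.51913677 0.37571238 0.40898509] [ 0.52972367  0.26514281 -0.58558102] 0.297039951641433
```

View pics/w12.png

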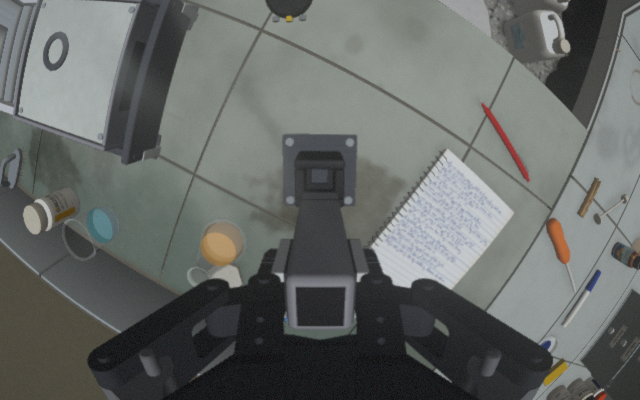

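View pics/d12.png

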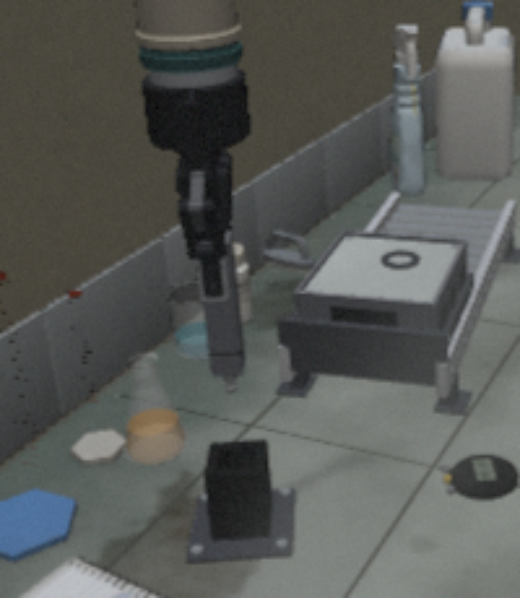

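```bash
python3 -m crank '[{"dx":-0.3,"dy":-0.17,"dz":-0.3,"turn":0,"hand":1},{"dx":-0.6,"dy":-0.35,"dz":0,"turn":0,"hand":1},{"dx":-0.7,"dy":-0.41,"dz":0,"turn":0,"hand":1},{"dx":-0.7,"dy":-0.41,"dz":0,"turn":0,"hand":1},{"dx":-0.7,"dy":-0.41,"dz":0,"turn":0,"hand":1},{"dx":-0.7,"dy":-0.41,"dz":0,"turn":0,"hand":1},{"dx":-0.7,"dy":-0.41,"dz":0,"turn":0,"hand":1},{"dx":-0.6,"dy":-0.35,"dz":0,"turn":0,"hand":1}]'; python3 -m crank '[{"dx":-0.4,"dy":-0.22,"dz":0,"turn":0,"hand":1},{"dx":-0.22,"dy":-0.12,"dz":0,"turn":0,"hand":1},{"dx":0,"dy":0,"dz":0,"turn":0,"hand":1},{"dx":0,"dy":0,"dz":0,"turn":0,"hand":1},{"dx":0,"dy":0,"dz":0,"turn":0,"hand":1}]'; python3 - <<'E'
from h import *
W=robot.snapshot("wrist");cv2.imwrite("pics/w13.png",W["image"]);np.savez("w13.npz",**W)
print(robot.spot_in("wrist","ring"))
D=robot.snapshot("side");np.savez("d13.npz",**D);cv2.imwrite("pics/d13.png",cv2.resize(D["image"][90:240,260:400],None,fx=4,fy=4,interpolation=cv2.INTER_CUBIC))
print(robot.spot_in("side","ring"))
S=robot.snapshot("scene");np.savez("s13.npz",**S);cv2.imwrite("pics/s13.png",cv2.resize(S["image"][100:240,220:370],None,fx=4,fy=4,interpolation=cv2.INTER_CUBIC))
print(robot.spot_in("scene","ring"))
o=robot.get_obs();print(o["position"],np.array(o["ee_rot"]).round(3),o["force"])
E
```

```text
t: 15.7
position: [0.5049, 0.0839, 0.426]
ee_rot: [[-0.463, 0.886, 0.002], [0.886, 0.463, -0.001], [-0.002, 0.001, -1.0]]
force: [0.5, 0.1, -1.2]
gripper_width: 0.3
t: 16.2
position: [0.505, 0.0521, 0.4248]
ee_rot: [[-0.465, 0.885, 0.0], [0.885, 0.465, 0.001], [0.001, 0.001, -1.0]]
force: [0.2, 0.1, -1.3]
gripper_width: 0.3
[]
[{'position': [0.5086, 0.0536, 0.1278], 'conf': 0.46}]
[{'position': [0.5011, 0.0505, 0.1277], 'conf': 0.63}]
[0.50504707 0.05176166 0.42458208] [[-0.465  0.886 -0.   ]
 [ 0.886  0.465  0.   ]
 [ 0.    -0.    -1.   ]] [ 0.42914273 -0.02309263 -0.87929526]
```

View pics/w13.png

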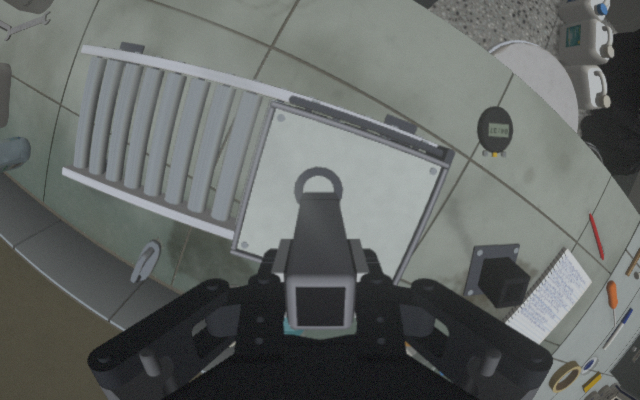

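View pics/d13.png

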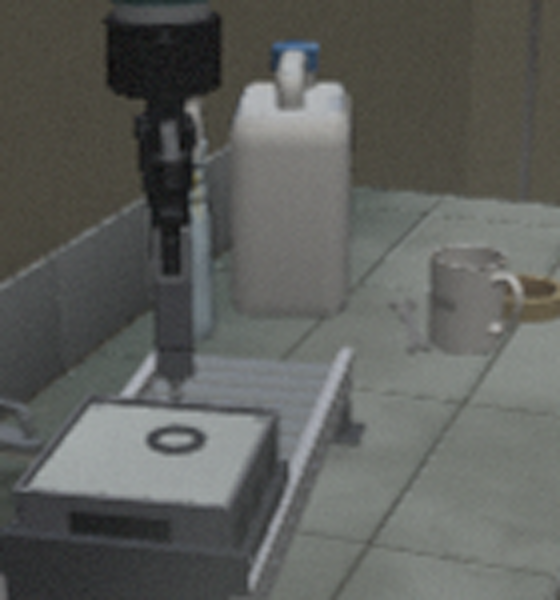

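View pics/s13.png

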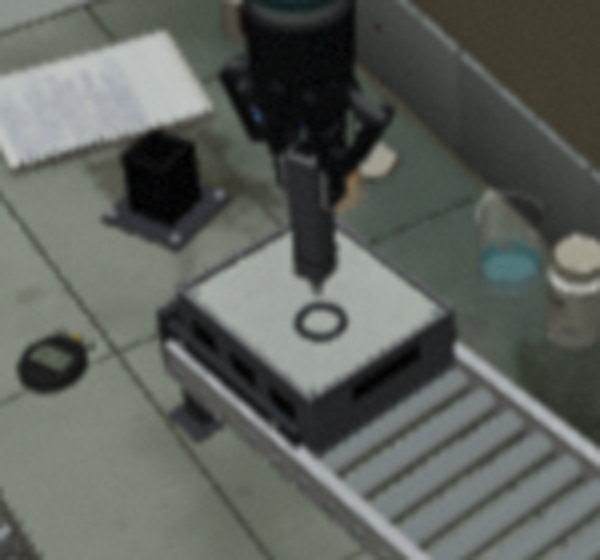

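```bash
python3 - <<'E'
from h import *
W=dict(np.load("w13.npz"));D=dict(np.load("d13.npz"));S=dict(np.load("s13.npz"))
zd=lambda p:unz(p,(260,90),4);zs=lambda p:unz(p,(220,100),4)
print("ring D",ray(D,zd((176,439)),.128),"S",ray(S,zs((322,322)),.128),"W",ray(W,(319,190),.128,True))
T=[.505,.0518,.1566]
print("tip pred D",(proj(D,T)-[260,90])*4,"obs 173,398; S",(proj(S,T)-[220,100])*4,"obs 318,290")
Rg=[.505,.0515,.128]
print("ring pred D",(proj(D,Rg)-[260,90])*4,"S",(proj(S,Rg)-[220,100])*4,"W",projfish(W,Rg))
def res(x): return np.r_[(proj(D,x[:3])-zd((173,398)))[0],(proj(S,x[:3])-zs((318,290)))[0]]
r=least_squares(res,T);print("tip tri",r.x,r.fun)
def res(x): 
  X=[x[0],x[1],.128]; return np.r_[(proj(D,X)-zd((176,439)))[0],(proj(S,X)-zs((322,322)))[0],(projfish(W,X)-[319,190])[0]]
r=least_squares(res,[.5,.05]);print("ring tri",r.x,r.fun)
E
```

```text
ring D [0.49821191 0.05848527 0.128     ] S [0.50493944 0.04775884 0.128     ] W [0.5047047  0.05017544 0.128     ]
tip pred D [[168.47452619 395.8458517 ]] obs 173,398; S [[316.11495611 291.075825  ]] obs 318,290
ring pred D [[169.72512913 432.36906631]] S [[318.14563693 317.6882024 ]] W [[320.16487306 190.95073006]]
tip tri [0.50406737 0.05209269 0.15739193] [-0.50492689 -0.33848934 -0.41607389  0.51783613]
ring tri [0.50449601 0.05010897] [-0.83843671 -1.44426005 -0.50154542 -0.38306966  0.04230512 -0.23462971]
```

```bash
python3 -m crank '[{"dx":-0.02,"dy":-0.02,"dz":0.1,"turn":0,"hand":1},{"dx":0,"dy":0,"dz":0.15,"turn":0,"hand":1},{"dx":0,"dy":0,"dz":0.15,"turn":0,"hand":1},{"dx":0,"dy":0,"dz":0.1,"turn":0,"hand":1},{"dx":0,"dy":0,"dz":0,"turn":0,"hand":1},{"dx":0,"dy":0,"dz":0,"turn":0,"hand":1}]'; cat > look.py <<'E'
import sys
from h import *
n=sys.argv[1];f=[];ps=[]
for i in range(4):
  W=robot.snapshot("wrist");o=robot.get_obs();f.append(o["force"]);ps.append(o["position"])
D=robot.snapshot("side");S=robot.snapshot("scene");np.savez(f"d{n}.npz",**D);np.savez(f"s{n}.npz",**S)
for i in range(4):
  robot.snapshot("wrist");o=robot.get_obs();f.append(o["force"]);ps.append(o["position"])
a=cv2.resize(D["image"][150:220,270:340],None,fx=7,fy=7,interpolation=cv2.INTER_CUBIC)
b=cv2.resize(S["image"][135:205,260:320],None,fx=7,fy=7,interpolation=cv2.INTER_CUBIC)[:490]
cv2.imwrite(f"pics/c{n}.png",np.hstack([a,b[:, :310] if b.shape[1]>310 else b])[:, :800])
cv2.imwrite(f"pics/w{n}.png",W["image"])
print(np.mean(ps,0),np.mean(f,0),np.std(f,0),o["t"],o["gripper_width"])
E
python3 look.py 14
```

```text
t: 17.1
position: [0.5046, 0.0498, 0.3995]
ee_rot: [[-0.464, 0.886, -0.0], [0.886, 0.464, 0.0], [0.0, -0.0, -1.0]]
force: [0.5, 0.2, -1.3]
gripper_width: 0.299
[0.50467695 0.04982634 0.39990195] [ 0.03833593  0.15577267 -0.79873141] [0.51324005 0.48222931 0.6516692 ] 17.6 0.30017891126538115
```

View pics/c14.png

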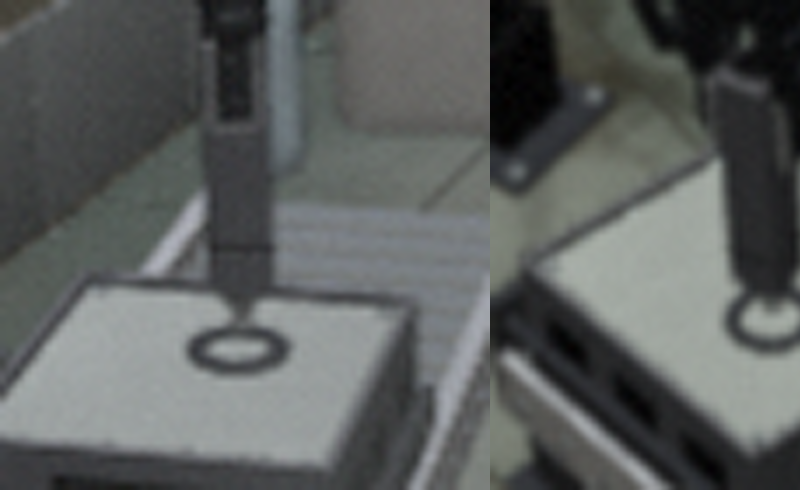

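View pics/w14.png

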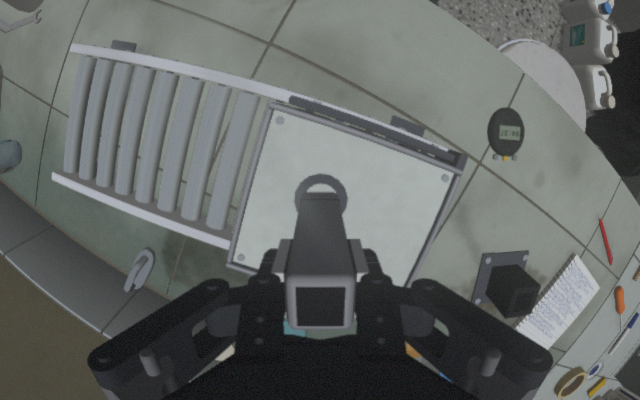

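```bash
python3 - <<'E'
from h import *
D=dict(np.load("d14.npz"));S=dict(np.load("s14.npz"))
for n,z in(("barrel",.1539),("nose",.1459),("tip",.1319),("panel",.124)):
    X=[.5047,.0498,z];print(n,((proj(D,X)-[270,150])*7)[0].round(),((proj(S,X)-[260,135])*7)[0].round()+[490,0])
E
```

```text
barrel [228. 277.] [765. 272.]
nose [228. 295.] [766. 285.]
tip [229. 326.] [768. 307.]
panel [230. 344.] [769. 320.]
```

```bash
python3 -m crank '[{"dx":0,"dy":0,"dz":0.04,"turn":0,"hand":1},{"dx":0,"dy":0,"dz":0.04,"turn":0,"hand":1},{"dx":0,"dy":0,"dz":0.04,"turn":0,"hand":1},{"dx":0,"dy":0,"dz":0,"turn":0,"hand":1},{"dx":0,"dy":0,"dz":0,"turn":0,"hand":1}]'; python3 look.py 15
```

```text
t: 18.1
position: [0.5046, 0.0498, 0.3936]
ee_rot: [[-0.464, 0.886, -0.0], [0.886, 0.464, 0.0], [0.0, -0.0, -1.0]]
force: [-0.3, -0.5, -1.3]
gripper_width: 0.3
[0.50462236 0.04983879 0.39374769] [ 0.12862347 -0.07486666 -1.290943  ] [0.62337228 0.46845725 0.48602132] 18.6 0.29904350512181493
```

View pics/c15.png

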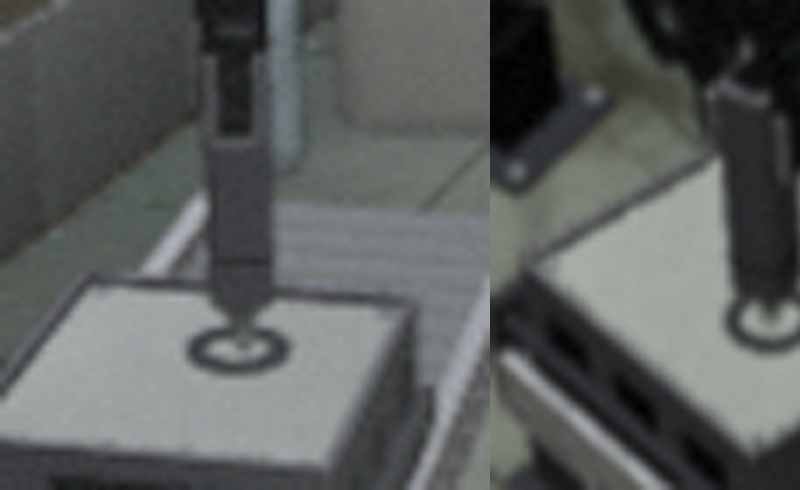

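```bash
cat > f.py <<'E'
from h import *
f=[];ps=[]
for i in range(8):
  robot.snapshot("wrist");o=robot.get_obs();f.append(o["force"]);ps.append(o["position"])
print(np.mean(ps,0).round(4),np.mean(f,0).round(2),o["t"],round(o["gripper_width"],3))
E
python3 -m crank '[{"dx":0,"dy":0,"dz":0.06,"turn":0,"hand":1},{"dx":0,"dy":0,"dz":0,"turn":0,"hand":1}]'|grep pos; python3 f.py;  python3 -m crank '[{"dx":0,"dy":0,"dz":0.06,"turn":0,"hand":1},{"dx":0,"dy":0,"dz":0,"turn":0,"hand":1}]'|grep pos; python3 f.py
```

```text
position: [0.5048, 0.0498, 0.3907]
[0.5048 0.0498 0.3909] [ 0.17 -0.28  1.09] 19.2 0.296
position: [0.5048, 0.0498, 0.3876]
[0.5048 0.0498 0.3878] [ 1.05 -0.26  2.13] 19.8 0.301
```

```bash
python3 -m crank '[{"dx":0,"dy":0,"dz":0.05,"turn":0,"hand":1},{"dx":0,"dy":0,"dz":0,"turn":0,"hand":1},{"dx":0,"dy":0,"dz":0,"turn":0,"hand":1}]'|grep pos; python3 f.py; python3 look.py 16
```

```text
position: [0.5047, 0.0498, 0.3853]
[0.5047 0.0498 0.3853] [ 1.55 -0.55  3.41] 20.5 0.301
[0.50469028 0.04982135 0.38526114] [ 1.94417101 -0.18615421  3.17092906] [0.50017358 0.51038516 0.44509635] 21.0 0.29652916815688435
```

View pics/c16.png

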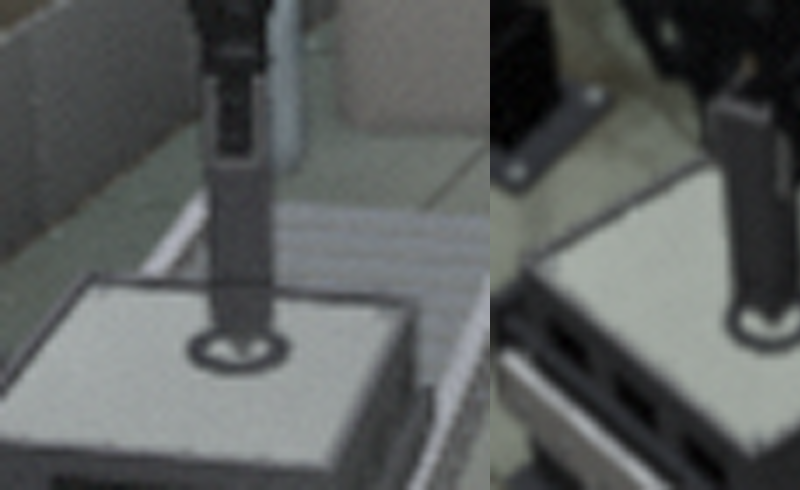

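View pics/w16.png

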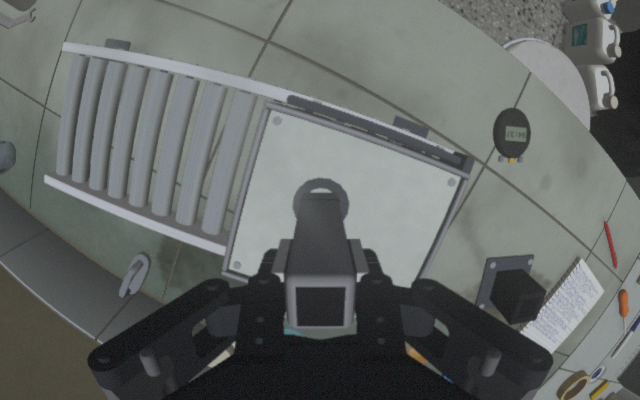

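```bash
python3 - <<'E'
from workcell import robot
print(robot.close_job()); o=robot.get_obs(); print(o["t"],o["position"],o["force"])
E
```

```text
the job is handed in; nothing more can be done
None
the job is handed in; nothing more can be done
```

I handed the job in at about 21 s. The crate is home in the bay, and the gauge is held upright on the panel inside the ring.

**What I did**
- **Crate:** I pushed it with closed fingers until the force rose steadily to about 25 N at the end stop. After backing off, the wrist picture showed it still tight against the stop.
- **Gauge:** I gripped it at 50 N, lifted it straight up about 128 mm, and carried it over the ring. I lowered it in 2–3 mm steps, checking the force each time.

**Last checks**
- **Tip force:** The averaged vertical force was 3.2–3.4 N, against about -1.05 N with the gauge hanging free. That puts about 4.3–4.4 N on the tip, or about 7 mm of plunger travel. The height drop since contact agrees, at about 6.7 mm.
- **Tip position:** The pictures show the tip inside the ring, within an estimated 3 mm of its centre.
- **Uprightness:** The tool axis was vertical in the measured pose before the final press, and the gauge showed no tilt in the fingers.
- **Bystanders:** The arm went near none of them. The stopwatch, the only one I could still see in the last pictures, looked in place; I ran no final measurement on any of them.

**Disagreements**
- The side camera's estimate of the ring position differed from the other two cameras by up to about 10 mm, so I used the fit to all three.
- A sideways force of about 1.5–2 N showed at the wrist in the final press, and I left it uncorrected.
- `close_job()` gave no verdict, and no readings were available afterwards.

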